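# Zero the herb mill's dial and hold its bayonet lid at pulse

## Task

Get the herb mill pulsing by hand: first turn the run-time dial on its deck back until the pointer stands on the long zero mark, so that the mill runs only while the lid is held. Then pick up the loose bayonet lid by its bar, lower its two lugs through the gates of the bowl collar until the flange sits flush, and twist it clockwise against its spring only half-way to the lock, to the two-rib pulse mark (an eighth of a turn), never on to the lock click. Finish while still gripping the lid and holding it there, and leave the mate cup, bombilla, flask and canister where they stand.

Things in the scene. Friction and masses are not known exactly. Their poses are not given: they have to be found in the camera images.
- mill: Herb mill fixed to the counter, origin under its middle: cream housing with rounded ends, 239 mm long (y), 124 mm wide (x), steel deck 72 mm up. Round aluminium bowl collar at the -y end, dial at the +y end (axes 115 mm apart).
- port (a point): Centre of the top face of the mill's bowl collar (100 mm outside), 118 mm above the counter; axes as the mill's, z up. The lug gates lie on its +x and -x. Ribs on the collar's shoulder mark where the lid's bar points: one rib = entry (0, at the gates), two = pulse (45 degrees clockwise from above), three = lock (90 degrees clockwise), repeated on the opposite side.
- gate (a point): Top of the collar in the middle of its +x lug gate, 39 mm from the axis; the other gate is opposite. Each gate is 16 mm wide. Between the gates a 5 mm thick keeper ledge, 71 mm bore, covers the lug groove, 84 mm across and 7.5 mm high. A stop blocks turning anticlockwise from the gates.
- dial (a joint): Run-time dial, rad: 0 = pointer on the long zero mark, which lies from the dial's axis towards the mill's +x; grows clockwise from above (short ticks every 30 degrees). Turns both ways past zero with no stop or click there; light friction (0.04 N m), stays where it is left.
- dial_grip (a point): On the dial's vertical axis, half-way up its bar, 91.5 mm above the counter; x runs along the bar to the pointer end and turns with the dial. Black dial: disc 48 mm across, top 78 mm above the counter; on it the bar, 42 mm long (x), 13 mm thick, 27 mm high. A pointer nose sticks out of the disc at one end, and a white line on the bar runs to that end.
- lid_mid (a point): Centre of the loose black bayonet lid (about 110 g, 49 mm high, stands bar up on its plug). x runs along the bar and both lugs, z up; half a turn gives the same lid. Plug 67 mm across; flange 86 mm across, underside 8.5 mm and top 3.5 mm below this point; bar 66 mm long (x), 14 mm thick, 28 mm high, top 24.5 mm above it. Seated flush, this point is 8.5 mm above port.
- lid_lug (a point): Outer end of the lid's +x lug, 40 mm from the lid's axis and 17 mm below its centre; the other lug is opposite. Each lug stands 6.5 mm out of the plug and is 10 mm wide, 5 mm thick, its top 6 mm below the flange's underside.
- switch_ring (a joint): Sprung switch ring in the collar, rad, pushed clockwise by the lid's lugs: 0 at rest, stop at 1.50. The lugs meet it about 0.08 rad past entry, so lid angle = this value + 0.08; pulse (45 degrees) is about 0.70. It turns the lid back when let go: 0.06 N m at rest, plus 0.10 N m per rad. From about 0.9 the lock's sprung plungers are felt; past 1.15 it clicks.
- mate_cup: Bystander: olive-green silicone mate cup, 82 mm across, 84 mm high, origin under its centre.
- flask: Bystander: stainless flask with flip-top spout, 74 mm across, 248 mm high, origin under its centre.
- canister: Bystander: grey plastic canister with clip-on lid, 102 mm across, 122 mm high, origin under its centre.
- bombilla: Bystander: curved aluminium bombilla lying flat, about 190 mm long (its y), 8 mm thick, origin under its middle.
Mind the look-alikes: they are no part of the job. Of the things that look like the part that bears lid_mid, the middle-sized one is meant.

How it is judged:
On the way, in this order (a step that is already met when the one before it is completed fails the run):
1. the dial's pointer rests on the zero mark (value of joint dial between -0.14 and 0.14 rad and velocity of joint dial between -0.1 and 0.1 rad/s), for 0.3 s.
2. the lid is seated flush in the bowl collar (horizontal distance between lid_mid and port below 0.005 m and z of lid_mid in the frame of port between 0.005 and 0.0115 m and angle between lid_mid's own z axis and vertical below 0.08 rad), for 0.1 s.
3. the gripped lid is held at the pulse mark against the spring (all of step 2 and angle between the x axis of lid_mid and the x axis of port, either way round between 0.56 and 1.01 rad and value of joint switch_ring between 0.45 and 0.95 rad and contact force between the fingers and lid above 2 N), for 0.5 s.
At the end, for the whole second after the job is handed in: The lid is flush in the collar (within 5 mm of centre, 3 mm in height), turned to the pulse mark (45 degrees, within 12; switch ring 0.45 to 0.95), still, and gripped by the fingers (over 2 N); the dial reads zero within 0.14 rad (8 degrees). The program finishes holding the lid (all of step 3 and value of joint dial between -0.14 and 0.14 rad and velocity of joint switch_ring between -0.1 and 0.1 rad/s); the arm keeps its last pose, push and grip.
It fails at once if the lid is twisted on into the lock click (switch ring past 1.15 rad) (value of joint switch_ring above 1.15 rad).
It fails at once if the mate cup is pushed away (over 20 mm) or knocked over (distance of mate_cup from where it was at the start of the episode above 0.02 m or angle between mate_cup's own z axis and vertical above 0.4 rad).
It fails at once if the flask is pushed away (over 20 mm) or knocked over (distance of flask from where it was at the start of the episode above 0.02 m or angle between flask's own z axis and vertical above 0.4 rad).
It fails at once if the canister is pushed away (over 20 mm) or knocked over (distance of canister from where it was at the start of the episode above 0.02 m or angle between canister's own z axis and vertical above 0.4 rad).
It fails at once if the bombilla is pushed away (over 20 mm) or knocked over (distance of bombilla from where it was at the start of the episode above 0.02 m or angle between bombilla's own z axis and vertical above 0.4 rad).
It also fails if it takes over 61 s, if anything falls off the work surface, if the arm or the gripper's body presses on something with over 40 N, if the wrist force passes 120 N, or if a joint passes its speed limit or range.

## Robot

A 6-joint arm with a two-finger parallel gripper is mounted at the origin on the work surface. World frame = base frame: x ahead of the robot, y to its left, z up, the work surface at z = 0. Lengths are in m, angles in rad, forces in N, time in s.
With the tool pointing down it reaches from about 0.25 to 0.725 m from the base axis. Payload 4 kg.
Tool frame: the origin (TCP) lies midway between the tips of the shut fingers; the grasp point (between the pads) lies 19 mm behind it (bot.grip_point_offset is the distance from the TCP to the grasp point, in m); z points along the fingers, y is the line along which they close (so a half turn about z gives the same grasp; the last joint's range is limited). The gripper opens to 85 mm and grips with 20 to 120 N. Pads are 22 mm wide; open, the fingers measure 114 mm over their backs; the gripper's body (76 mm by 85 mm) begins 54 mm behind the grasp point. The pads swing forward as they close: fully open they stand 13 mm farther back than shut.
Start: joints at [1.272, 0.241, 0.005, 1.335, 0, 1.571], TCP at [0.147, 0.478, 0.231] pointing down, gripper open.
Joint ranges: [-2.72, 2.72], [-1.05, 1.87], [-1.09, 1.28], [-1.99, 2.15], [-1.42, 1.44], [-3.14, 3.14]. Speed limits (rad/s): [2.79, 2.79, 3.14, 3.14, 3.14, 3.14].

## Interface

Orientations are given as a unit quaternion [x, y, z, w].
In Python, from workcell import bot gives the robot as it stands.
- The arm moves only by the tool step_arm, never from a script. Its argument "targets" is text: rows parted by semicolons, each of 7 numbers parted by spaces: the opening, from -1 (shut) to 1 (fully open), so that 0 is half open, then the shift along the world's x, y, z normalised to -1 to 1, where 1 is 0.5 m, then the turn, a rotation vector about the world's x, y, z normalised to -1 to 1, where 1 is pi/4 rad. In form: gripper x y z wx wy wz; .... A call has 1 to 10 rows; each row is the pose to reach, as a shift and turn from the pose commanded when the call began; what a row does not reach only later rows make up. A row lasts 1/12 s, in which the tool goes at most 41.7 mm and 7.16 degrees, less where a joint would pass 70% of its speed; a pose out of reach is approached as far as the arm can. A call with a number of a shift or a turn outside -1 to 1 is refused whole. A call with a gripper value outside its range is refused whole. The fingers move at their own pace and stop on an object; the grip force is fixed at half the most. Time passes only in rows, so rows that repeat a pose let the fingers close. It gives the time, the measured TCP pose, the force, the opening and the grip force at its end, in the units of the state.
- bot.get_obs(): the state, without advancing time (a new reading comes with each control period).
- bot.camera(name): name is "scene" or "top"; returns the picture (400x640x3 uint8, red, green, blue); there is no depth.
- bot.camera_info(name): a dict with "vertical_fov" (degrees; the focal length in pixels is half the picture's height over the tangent of half this angle, whatever the lens; pixels are square), "cx", "cy" (the principal point, pixels), "pose" (4x4, takes a point from camera to world coordinates). Camera axes: x right, y up, looking along -z (the intrinsics and any distortion apply to the point x, -y, -z); pixel columns grow to the right and rows downward; lengths in m; the calibration is good to about 2 mm. A picture is of the moment at which its call begins. camera_info takes no time and is no camera call.
- bot.job_done(): hands the job in; it is judged then, once.
The state is a dict: "clock": time; "joint_pos": joint angles; "joint_vel": joint speeds; "tau": joint torques, N m; "eef_pos": TCP position; "tool_rot": TCP orientation; "ft_force": force on the tool from outside, world axes, zero at the start; "ft_torque": the same for the moment, N m; "grip_width": finger opening in m; "grasp_force": force on a finger pad.
Only numpy, scipy, OpenCV 4.12 (cv2) and the standard library are available. Lean on these libraries where they do the work, as an engineer would, in place of code of your own. Each camera call takes 0.05 s, during which the arm holds its last target. There are 200 camera calls.

## Working session

There is one attempt and no reset: what is moved stays moved. The work goes in short steps, Python scripts to look and compute and a tool call to move; the robot and the scene stay as the last step left them, time stands still between calls to the robot, and variables do not carry over. Pictures are saved under pics/ and viewed, at most 10 in all, crops included, and the job is handed in when it is done.

Besides the shell and the picture viewer there is one more tool, called after "Call:" in YAML: its name, and indented under it one key for each argument. step_arm: Moves the arm, as the interface text tells. Scaled input: -1 to 1 covers 0.5 m each way for a shift and pi/4 rad each way for a turn. Its arguments: {"type":"object","properties":{"targets":{"type":"string"}},"required":["targets"]}

```bash
mkdir -p pics; ls
python3 - <<'E'
from workcell import bot
import cv2
for n in("scene","top"):
    im=bot.camera(n); cv2.imwrite(f"pics/{n}0.png",im[:,:,::-1]); 
    print(n,bot.camera_info(n))
print(bot.get_obs())
E
```

```text
pics
scene {'vertical_fov': 57.731311436835014, 'cx': 313.9855718612698, 'cy': 201.44366920767544, 'pose': array([[-4.30961663e-01, -7.24106448e-01,  5.38462531e-01,
         1.12411176e+00],
       [ 9.02370022e-01, -3.45412341e-01,  2.57718177e-01,
         2.67033651e-01],
       [-6.23790705e-04,  5.96959100e-01,  8.02271428e-01,
         9.09742217e-01],
       [ 0.00000000e+00,  0.00000000e+00,  0.00000000e+00,
         1.00000000e+00]])}
top {'vertical_fov': 57.09404394956619, 'cx': 312.9445666661722, 'cy': 199.73263566356508, 'pose': array([[-0.01741969,  0.98371146, -0.17890867,  0.34967196],
       [-0.99967725, -0.01382624,  0.02131277,  0.02060342],
       [ 0.01849198,  0.17922219,  0.98363482,  1.24641895],
       [ 0.        ,  0.        ,  0.        ,  1.        ]])}
{'clock': 0.1, 'joint_pos': array([ 1.27200416e+00,  2.41354019e-01,  3.85954073e-03,  1.33518379e+00,
       -1.65604764e-05,  1.57078765e+00]), 'joint_vel': array([-0.00078236, -0.00271793,  0.00412694,  0.00050002, -0.00016803,
        0.00129241]), 'tau': array([-1.44953528e-04, -3.73137760e+01,  2.53010434e+01,  1.08148536e-02,
        1.03764302e-05,  1.20575319e-05]), 'eef_pos': array([0.14702329, 0.4773106 , 0.23049401]), 'tool_rot': array([ 1.48836605e-01,  9.88861355e-01, -9.31722375e-04, -1.31871204e-04]), 'ft_force': array([ 0.40019593, -0.89354876, -0.12013034]), 'ft_torque': array([0.01504579, 0.03076878, 0.01503239]), 'grasp_force': 0.0, 'grip_width': 0.08553184355370634}
```

View pics/scene0.png

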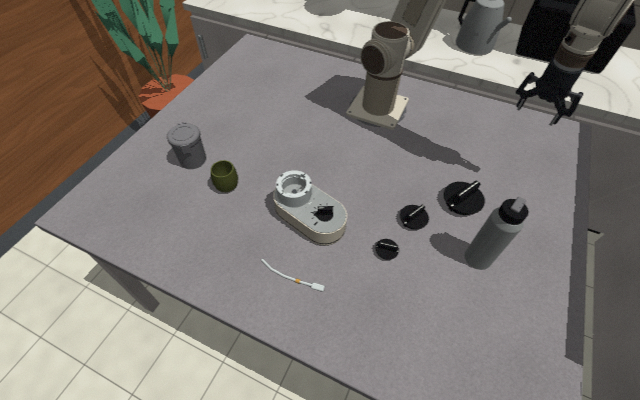

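View pics/top0.png

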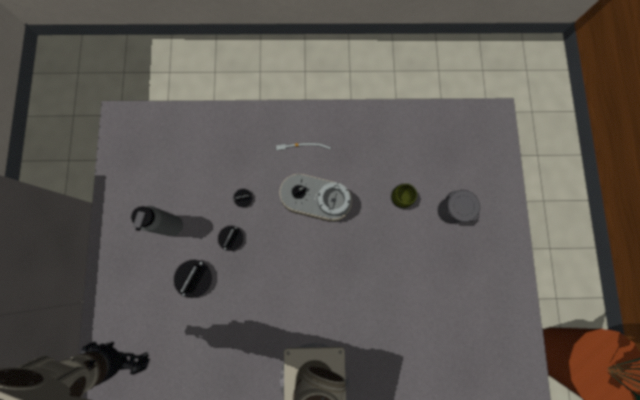

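The scene view shows the mill collar at (293,186), its dial at (323,212) and three black lids at (464,197), (414,216) and (387,248). The middle-sized one is at (414,216), which is (231,238) in the top view. Next I'll enlarge those areas.

```bash
cat > h.py <<'E'
import numpy as np,cv2
from workcell import bot
INF={n:bot.camera_info(n) for n in("scene","top")}
def f(n): return 200/np.tan(np.radians(INF[n]["vertical_fov"]/2))
def ray(n,u,v):
    i=INF[n];P=i["pose"];d=np.array([(u-i["cx"])/f(n),-(v-i["cy"])/f(n),-1])
    return P[:3,3],P[:3,:3]@d
def onz(n,u,v,z):
    o,d=ray(n,u,v);return o+d*(z-o[2])/d[2]
def proj(n,p):
    i=INF[n];P=i["pose"];q=P[:3,:3].T@(np.array(p)-P[:3,3])
    return np.array([i["cx"]-f(n)*q[0]/q[2],i["cy"]+f(n)*q[1]/q[2]])
def crop(im,u,v,w,h,k): return cv2.resize(im[v:v+h,u:u+w],None,fx=k,fy=k,interpolation=cv2.INTER_CUBIC)
E
python3 - <<'E'
from h import *
s=cv2.imread("pics/scene0.png");t=cv2.imread("pics/top0.png")
a=np.hstack([crop(s,265,165,100,75,4),crop(s,385,180,100,75,4)])
b=np.hstack([crop(t,270,160,100,75,4),crop(t,205,180,100,75,4)])
o=np.vstack([a,b]);cv2.imwrite("pics/c0.png",np.clip(o*1.6,0,255).astype(np.uint8))
for n,m in(("scene",s),("top",t)):
    g=m.max(2);mask=(g<50).astype(np.uint8)
    c,_=cv2.findContours(mask,cv2.RETR_EXTERNAL,cv2.CHAIN_APPROX_NONE)
    for k in c:
        if cv2.contourArea(k)>80: print(n,cv2.contourArea(k),cv2.boundingRect(k))
E
```

```text
scene 286.5 (375, 239, 23, 21)
scene 170.0 (314, 206, 19, 15)
scene 469.5 (400, 205, 29, 25)
scene 416.0 (498, 199, 30, 26)
scene 953.0 (444, 181, 40, 34)
scene 127.5 (211, 174, 26, 18)
scene 115.0 (212, 161, 20, 12)
scene 457.5 (361, 46, 23, 28)
scene 253.5 (376, 22, 29, 16)
scene 6047.0 (516, 0, 120, 124)
top 661.0 (295, 361, 55, 39)
top 3943.5 (0, 341, 149, 59)
top 536.5 (544, 328, 49, 28)
top 947.0 (174, 260, 39, 37)
top 459.0 (218, 226, 27, 25)
top 736.5 (132, 207, 52, 28)
top 194.5 (439, 196, 22, 27)
top 249.5 (234, 189, 20, 18)
top 101.0 (292, 186, 15, 12)
top 440.0 (392, 185, 25, 24)
top 9414.0 (5, 23, 621, 312)
top 119.0 (583, 0, 21, 21)
```

View pics/c0.png

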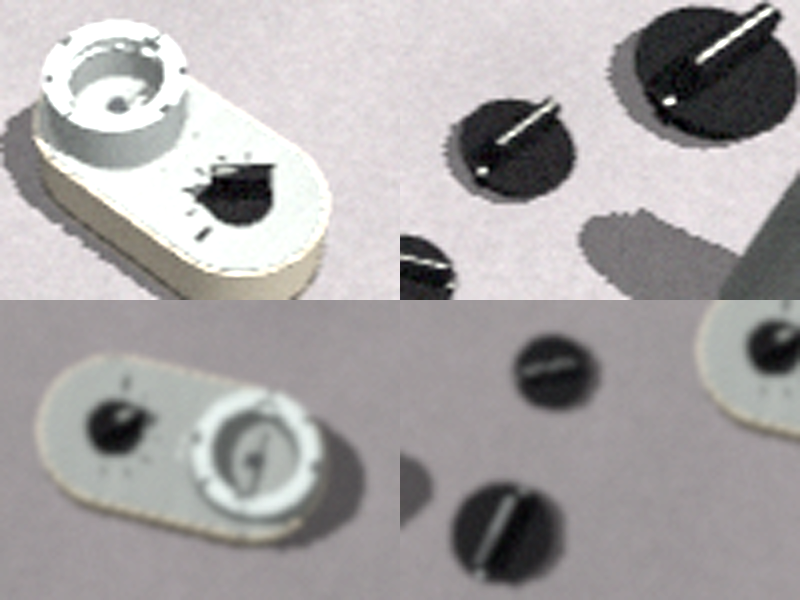

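The crops show the lid's bar with its highlight line. In the top view the dial pointer stands clockwise of the long mark, at roughly (309,185) against the mark at (301,175). Next I'll measure by casting rays onto planes.

```bash
cat >> h.py <<'E'
def ortho(im,n,c,z,half,k=4):
    "image of the plane z about c: up = +x world, left = +y; k px per mm"
    N=int(half*2000*k); r=np.arange(N)
    X=c[0]+half-r[:,None]/(k*1000)+0*r[None]; Y=c[1]+half-r[None]/(k*1000)+0*r[:,None]
    i=INF[n];P=i["pose"];q=(np.stack([X,Y,0*X+z],-1)-P[:3,3])@P[:3,:3]
    u=i["cx"]-f(n)*q[...,0]/q[...,2];v=i["cy"]+f(n)*q[...,1]/q[...,2]
    return cv2.remap(im,u.astype(np.float32),v.astype(np.float32),cv2.INTER_CUBIC)
def circ(P,r):
    from scipy.optimize import least_squares
    c0=P.mean(0)
    s=least_squares(lambda c:np.hypot(*(P-c).T)-r,c0,loss="soft_l1",f_scale=.001)
    return s.x,np.median(np.abs(np.hypot(*(P-s.x).T)-r))
E
python3 - <<'E'
from h import *
I={n:cv2.imread(f"pics/{n}0.png") for n in("scene","top")}
for n,m in I.items():
    mask=(m.max(2)<50).astype(np.uint8)
    seed={"scene":[(414,216),(387,248),(323,214)],"top":[(225,238),(242,196),(299,192)]}[n]
    c,_=cv2.findContours(mask,cv2.RETR_EXTERNAL,cv2.CHAIN_APPROX_NONE)
    for s,r,z in zip(seed,(.043,.03,.024),(.021,.018,.078)):
        k=max((k for k in c if cv2.pointPolygonTest(k,s,True)>-3),key=cv2.contourArea)[:,0]
        P=np.array([onz(n,*p,z)[:2] for p in k]); print(n,s,np.round(circ(P,r)[0],4),round(circ(P,r)[1],4), np.round(np.ptp(P,0),4))
# orthos
rows=[]
for n in I:
    c=onz(n,*{"scene":(293,184),"top":(333,198)}[n],.118);print(n,"collar guess",c)
C=(.575,-.035);D=(.578,.06);L=(.475,.235)
row=lambda n:np.hstack([cv2.resize(ortho(I[n],n,c,z,.066,4),(266,266)) for c,z in((C,.118),(D,.072),(L,.049))])
o=np.vstack([row("scene"),row("top")])
cv2.imwrite("pics/o0.png",np.clip(o*1.7,0,255).astype(np.uint8))
E
```

```text
scene (414, 216) [0.4518 0.2734] 0.0027 [0.0956 0.0817]
scene (387, 248) [0.5893 0.2343] 0.0023 [0.0646 0.0622]
scene (323, 214) [0.59   0.0431] 0.002 [0.0566 0.0468]
top (225, 238) [0.448  0.2675] 0.0025 [0.0797 0.0858]
top (242, 196) [0.5836 0.23  ] 0.0011 [0.0589 0.0644]
top (299, 192) [0.5851 0.041 ] 0.005 [0.0366 0.0455]
scene collar guess [ 0.56285488 -0.06717165  0.118     ]
top collar guess [ 0.55953858 -0.06664783  0.118     ]
```

View pics/o0.png

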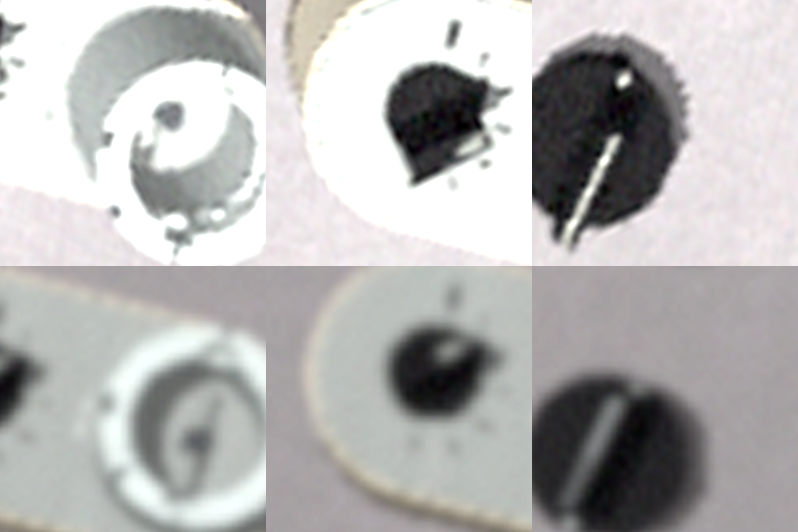

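The views agree to within about 5 mm, so I'll recentre the orthophotos with better exposure.

Run:
```python
from h import *
I={n:cv2.imread(f"pics/{n}0.png") for n in("scene","top")}
C=(.561,-.067);D=(.587,.042);L=(.45,.27)
def row(n,g):
    out=[]
    for c,z,h in((C,.118,.06),(D,.072,.045),(L,.049,.055)):
        m=cv2.resize(ortho(I[n],n,c,z,h,4),(266,266),interpolation=cv2.INTER_AREA)
        g=.95 if n=="scene" else 1.3
        if z==.049:g=1.8
        m=np.clip(m*g,0,255).astype(np.uint8)
        m[133,::6]=(0,0,255);m[::6,133]=(0,0,255)
        out.append(m)
    return np.hstack(out)
o=np.vstack([row("scene",1),row("top",1.2)])
cv2.imwrite("pics/o1.png",o)
```

```text
(no output)
```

View pics/o1.png

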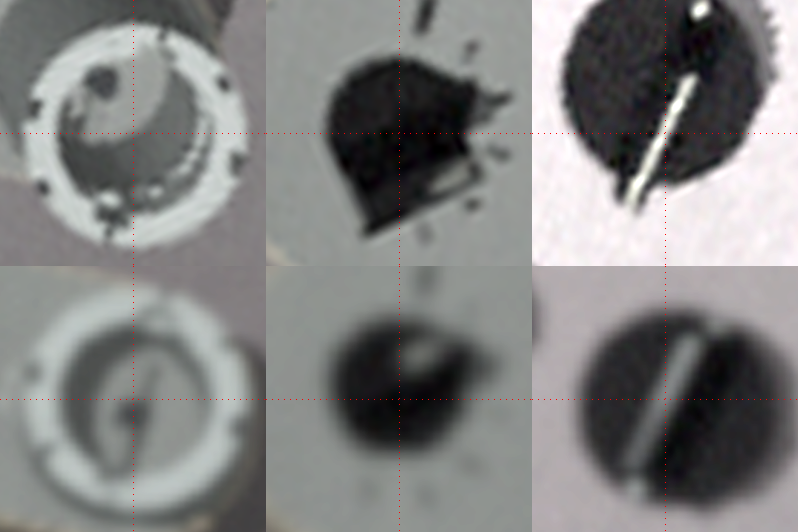

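The orthophotos agree on these values:

| Item | Position (x, y) | Heading |
|---|---|---|
| Port | (0.5597, -0.0687) | mill yaw about -15.8° |
| Dial axis | (0.590, 0.0427) | pointer about 50° clockwise of zero, bar about -66° |
| Lid | (0.448, 0.270) | bar about -25° |

The port-to-dial distance comes out at 115 mm, as it should. I'm moving to the dial now.

Call:
step_arm:
  targets: "0.2 0.886 -0.869 0 0 0 -0.9;0.2 0.886 -0.869 0 0 0 -0.9;0.2 0.886 -0.869 0 0 0 -0.9;0.2 0.886 -0.869 0 0 0 -0.9;0.2 0.886 -0.869 0 0 0 -0.9;0.2 0.886 -0.869 0 0 0 -0.9;0.2 0.886 -0.869 0 0 0 -0.9;0.2 0.886 -0.869 0 0 0 -0.9;0.2 0.886 -0.869 0 0 0 -0.9;0.2 0.886 -0.869 0 0 0 -0.9"

```text
clock: 0.93
eef_pos: [0.4455, 0.1842, 0.231]
tool_rot: [0.482, 0.876, -0.0, -0.0]
ft_force: [0.5, 0.5, 0.3]
grip_width: 0.0513
grasp_force: 0.0
```

Call:
step_arm:
  targets: "0.2 0.289 -0.283 0 0 0 -0.187;0.2 0.289 -0.283 0 0 0 -0.187;0.2 0.289 -0.283 0 0 0 -0.187;0.2 0.289 -0.283 0 0 0 -0.187;0.2 0.289 -0.283 0 0 0 -0.187;0.2 0.289 -0.283 -0.16 0 0 -0.187;0.2 0.289 -0.283 -0.2 0 0 -0.187;0.2 0.289 -0.283 -0.2 0 0 -0.187;0.2 0.289 -0.283 -0.2 0 0 -0.187"

```text
clock: 1.68
eef_pos: [0.5847, 0.0438, 0.1248]
tool_rot: [0.545, 0.838, -0.004, -0.005]
ft_force: [-0.2, -0.1, -0.5]
grip_width: 0.0513
grasp_force: 0.0
```

Call:
step_arm:
  targets: "0.2 0 0 0 0 0 0;0.2 0 0 0 0 0 0"

```text
clock: 1.85
eef_pos: [0.5902, 0.0448, 0.1329]
tool_rot: [0.545, 0.839, 0.001, 0.001]
ft_force: [1.1, 0.0, 0.5]
grip_width: 0.0514
grasp_force: 0.0
```

Call:
step_arm:
  targets: "0.2 0 -0.004 -0.05 0 0 0;0.2 0 -0.004 -0.08 0 0 0;0.2 0 -0.004 -0.1 0 0 0;0.2 0 -0.004 -0.1 0 0 0;0.2 0 -0.004 -0.1 0 0 0;0.2 0 -0.004 -0.1 0 0 0;-1 0 -0.004 -0.1 0 0 0;-1 0 -0.004 -0.1 0 0 0;-1 0 -0.004 -0.1 0 0 0;-1 0 -0.004 -0.1 0 0 0"

```text
clock: 2.68
eef_pos: [0.5912, 0.0428, 0.0827]
tool_rot: [0.545, 0.839, 0.001, 0.002]
ft_force: [2.6, 0.3, 1.4]
grip_width: 0.0116
grasp_force: 61.9
```

Call:
step_arm:
  targets: "-1 0 0 0 0 0 0;-1 0 0 0 0 0 0;-1 0 0 0 0 0 0"

```text
clock: 2.93
eef_pos: [0.5911, 0.0428, 0.0826]
tool_rot: [0.545, 0.838, 0.001, 0.002]
ft_force: [4.8, 1.8, 4.8]
grip_width: 0.0116
grasp_force: 62.4
```

Call:
step_arm:
  targets: "-1 0 0 0 0 0 0.15;-1 0 0 0 0 0 0.3;-1 0 0 0 0 0 0.44;-1 0 0 0 0 0 0.58;-1 0 0 0 0 0 0.72;-1 0 0 0 0 0 0.86;-1 0 0 0 0 0 1;-1 0 0 0 0 0 1"

```text
clock: 3.6
eef_pos: [0.5917, 0.0433, 0.0826]
tool_rot: [0.181, 0.984, 0.001, 0.003]
ft_force: [6.2, 3.3, 3.3]
grip_width: 0.0118
grasp_force: 62.2
```

Call:
step_arm:
  targets: "-1 0 0 0 0 0 0.116;-1 0 0 0 0 0 0.116;-1 0 0 0 0 0 0.116;-1 0 0 0 0 0 0.116;-1 0 0 0 0 0 0.116"

```text
clock: 4.02
eef_pos: [0.5917, 0.0434, 0.0826]
tool_rot: [0.137, 0.991, 0.001, 0.003]
ft_force: [6.8, 2.5, 2.8]
grip_width: 0.0119
grasp_force: 62.2
```

Call:
step_arm:
  targets: "0 0 0 0 0 0 0;0 0 0 0 0 0 0;0 0 0 0 0 0 0;0 0 0 0.08 0 0 0;0 0 0 0.16 0 0 0;0 0 0 0.2 0 0 0;0.2 -0.288 0.454 0.2 0 0 -0.2;0.2 -0.288 0.454 0.2 0 0 -0.2;0.2 -0.288 0.454 0.2 0 0 -0.2;0.2 -0.288 0.454 0.2 0 0 -0.2"

```text
clock: 4.85
eef_pos: [0.4985, 0.1825, 0.1807]
tool_rot: [0.216, 0.976, -0.001, -0.001]
ft_force: [-0.1, 0.6, 0.1]
grip_width: 0.051
grasp_force: 0.0
```

Run:
```python
from h import *
print(bot.get_obs()["eef_pos"])
I={n:bot.camera(n)[:,:,::-1].copy() for n in("scene","top")}
for n in I: cv2.imwrite(f"pics/{n}1.png",I[n])
C=(.5597,-.0687);D=(.590,.0427);L=(.448,.27)
def row(n):
    out=[]
    for c,z,h in((D,.072,.045),(D,.105,.045),(L,.021,.055)):
        m=cv2.resize(ortho(I[n],n,c,z,h,4),(266,266),interpolation=cv2.INTER_AREA)
        g=.95 if n=="scene" else 1.3
        if z==.021:g=1.8
        m=np.clip(m*g,0,255).astype(np.uint8)
        m[133,::6]=(0,0,255);m[::6,133]=(0,0,255)
        if z==.021: cv2.circle(m,(133,133),int(43*2.418),(0,200,0),1)
        out.append(m)
    return np.hstack(out)
cv2.imwrite("pics/o2.png",np.vstack([row("scene"),row("top")]))
```

```text
[0.49846937 0.18253598 0.18066575]
```

View pics/o2.png

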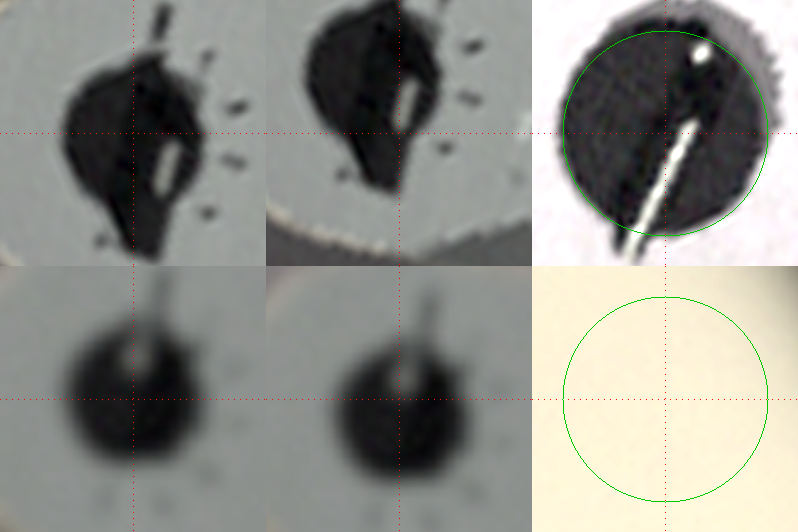

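The dial's nose points straight along the zero mark: nose (157,50) and mark (163,20) about the disc centre at (132,132) both come out at about 16°. The lid's flange circle fits (0.448, 0.271).

Call:
step_arm:
  targets: "0.2 -0.101 0.176 0 0 0 0;0.2 -0.101 0.176 0 0 0 0;0.2 -0.101 0.176 -0.05 0 0 0;0.2 -0.101 0.176 -0.13 0 0 0;0.2 -0.101 0.176 -0.2 0 0 0;0.2 -0.101 0.176 -0.2 0 0 0;0.2 -0.101 0.176 -0.2 0 0 0;0.2 -0.101 0.176 -0.2 0 0 0"

```text
clock: 5.62
eef_pos: [0.451, 0.2701, 0.0825]
tool_rot: [0.215, 0.977, 0.0, 0.0]
ft_force: [1.3, -0.3, -0.0]
grip_width: 0.0515
grasp_force: 0.0
```

Call:
step_arm:
  targets: "0.2 -0.005 0.001 -0.06 0 0 0;0.2 -0.005 0.001 -0.1 0 0 0;0.2 -0.005 0.001 -0.113 0 0 0;0.2 -0.005 0.001 -0.113 0 0 0;0.2 -0.005 0.001 -0.113 0 0 0;-1 -0.005 0.001 -0.113 0 0 0;-1 -0.005 0.001 -0.113 0 0 0;-1 -0.005 0.001 -0.113 0 0 0;-1 -0.005 0.001 -0.113 0 0 0;-1 -0.005 0.001 -0.113 0 0 0"

```text
clock: 6.45
eef_pos: [0.4488, 0.2714, 0.0263]
tool_rot: [0.215, 0.977, 0.001, 0.001]
ft_force: [-1.0, -0.4, 5.8]
grip_width: 0.0128
grasp_force: 59.9
```

Call:
step_arm:
  targets: "-1 0 0 0 0 0 0;-1 0 0 0 0 0 0;-1 0 0 0.1 0 0 0;-1 0 0 0.2 0 0 0;-1 0 0 0.3 0 0 0;-1 0 0 0.3 0 0 0;-1 0 0 0.3 0 0 0"

```text
clock: 7.03
eef_pos: [0.451, 0.2728, 0.1817]
tool_rot: [0.215, 0.977, 0.004, 0.005]
ft_force: [1.5, 1.2, -0.5]
grip_width: 0.0131
grasp_force: 59.1
```

Call:
step_arm:
  targets: "-1 0.22 -0.68 0 0 0 0.2;-1 0.22 -0.68 0 0 0 0.2;-1 0.22 -0.68 0 0 0 0.2;-1 0.22 -0.68 0 0 0 0.2;-1 0.22 -0.68 0 0 0 0.2;-1 0.22 -0.68 0 0 0 0.2;-1 0.22 -0.68 0 0 0 0.2;-1 0.22 -0.68 0 0 0 0.2;-1 0.22 -0.68 0 0 0 0.2;-1 0.22 -0.68 0 0 0 0.2"

```text
clock: 7.87
eef_pos: [0.5584, -0.0747, 0.1735]
tool_rot: [0.141, 0.99, -0.001, -0.0]
ft_force: [0.6, 0.5, -1.6]
grip_width: 0.0126
grasp_force: 59.0
```

Call:
step_arm:
  targets: "-1 0 0 0 0 0 0;-1 0 0 0 0 0 0;-1 0 0 0 0 0 0;-1 0 0 0 0 0 0"

```text
clock: 8.2
eef_pos: [0.5571, -0.0678, 0.1746]
tool_rot: [0.136, 0.991, 0.0, -0.0]
ft_force: [0.6, -0.3, -1.8]
grip_width: 0.0128
grasp_force: 59.0
```

Run:
```python
from h import *
o=bot.get_obs();p=o["eef_pos"];q=o["tool_rot"];print(p,np.degrees(2*np.arctan2(q[1],q[0]))-90,o["ft_force"])
I={n:bot.camera(n)[:,:,::-1].copy() for n in("scene","top")}
for n in I: cv2.imwrite(f"pics/{n}2.png",I[n])
C=(.5597,-.0687); zl=p[2]-.0018
out=[]
for n in I:
    r=[]
    for c,z,h in((C,.118,.06),(p,zl-.0035,.06),(p,zl+.0245,.06)):
        m=cv2.resize(ortho(I[n],n,c,z,h,4),(266,266),interpolation=cv2.INTER_AREA)
        m=np.clip(m*(1.2 if z==.118 else 1.8),0,255).astype(np.uint8)
        m[133,::6]=(0,0,255);m[::6,133]=(0,0,255)
        cv2.circle(m,(133,133),int((50 if z==.118 else 43)*2.217),(0,200,0),1)
        r.append(m)
    out.append(np.hstack(r))
cv2.imwrite("pics/o3.png",np.vstack(out))
```

```text
[ 0.55711725 -0.06776379  0.17464107] 74.31143980967764 [ 0.6246039  -0.25147503 -1.83960081]
```

View pics/o3.png

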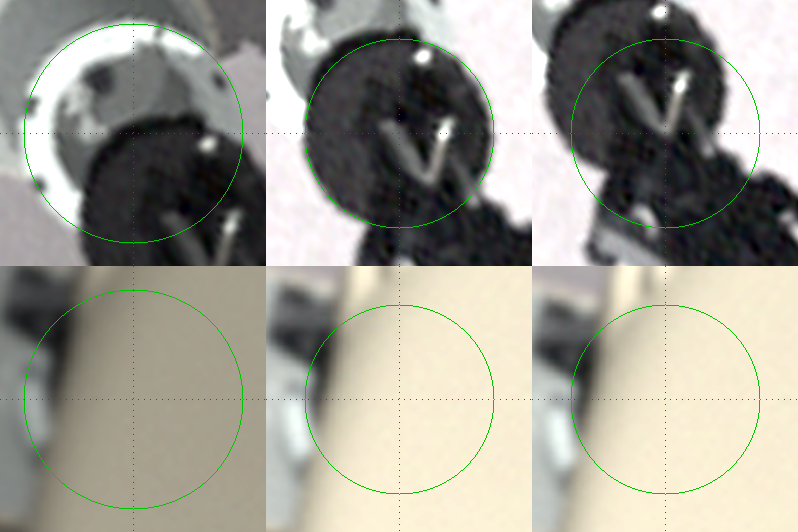

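The top view is blocked by the arm. In the scene view the flange sits on the green circle around the TCP, and the lug dot at (423,55) lies about 17° clockwise, which matches the gates at about 16.4°. One numeric fit of both circles in the same camera will give the offset.

Run:
```python
from h import *
from scipy.ndimage import map_coordinates
o=bot.get_obs();p=o["eef_pos"];zl=p[2]-.0018
def edge(file,c,z,r,angs,sign):
    m=cv2.GaussianBlur(cv2.cvtColor(cv2.imread(file),cv2.COLOR_BGR2GRAY).astype(float),(0,0),.5)
    P=[]
    for a in np.radians(angs):
        d=np.array([np.cos(a),np.sin(a)]);rr=np.arange(r-.006,r+.006,.0002)
        uv=np.array([proj("scene",[*(c+d*t),z]) for t in rr])
        g=np.gradient(map_coordinates(m,[uv[:,1],uv[:,0]],order=1))*sign
        P.append(c+d*rr[np.argmax(g)])
    return circ(np.array(P),r)
# lid: away from gripper, brighter outside (heading 0=+x,90=+y)
for rg in(range(-70,100,4),range(-60,150,4)):print("lid-tcp",edge("pics/scene2.png",p[:2],zl-.0035,.043,rg,1)[0]-p[:2],edge("pics/scene2.png",p[:2],zl-.0035,.043,rg,1)[1])
c=np.array([.5597,-.0687])
for rg in(range(0,360,4),range(-60,110,4),range(110,300,4)):print("collar",edge("pics/scene0.png",c,.118,.050,rg,-1))
```

```text
lid-tcp [0.00323964 0.00363623] 0.001263513422684076
lid-tcp [0.0029366  0.00254716] 0.0015616924256546538
collar (array([ 0.55990441, -0.0676348 ]), np.float64(0.000670954542921199))
collar (array([ 0.56004368, -0.06782809]), np.float64(0.0006768296370608523))
collar (array([ 0.55994804, -0.06762032]), np.float64(0.0010073274261921637))
```

Run:
```python
from h import *
from scipy.ndimage import map_coordinates
p=bot.get_obs()["eef_pos"];
m=cv2.cvtColor(cv2.imread("pics/scene2.png"),cv2.COLOR_BGR2GRAY).astype(float)
for dz in(.0018,):
    z=p[2]-dz-.0035;P=[];S=[]
    for a in range(-100,130,6):
        d=np.array([np.cos(np.radians(a)),np.sin(np.radians(a))]);rr=np.arange(.030,.055,.0002)
        uv=np.array([proj("scene",[*(p[:2]+d*t),z]) for t in rr])
        g=map_coordinates(m,[uv[:,1],uv[:,0]],order=1)
        k=np.nonzero(g[50:]>60)[0]; r=rr[50+k[0]] if len(k) else np.nan
        S.append((a,round(r*1000,1)))
        if 0.041<r<.047:P.append(p[:2]+d*r)
    c,e=circ(np.array(P),.043);print(c-p[:2],e,len(P));print(S)
```

```text
[1.86349867e-03 4.77535553e-05] 0.0007318508233334561 14
[(-100, np.float64(40.8)), (-94, np.float64(41.2)), (-88, np.float64(40.2)), (-82, np.float64(40.4)), (-76, np.float64(40.2)), (-70, np.float64(40.0)), (-64, np.float64(40.0)), (-58, np.float64(40.0)), (-52, np.float64(40.0)), (-46, np.float64(40.0)), (-40, np.float64(41.2)), (-34, np.float64(40.8)), (-28, np.float64(40.6)), (-22, np.float64(40.0)), (-16, np.float64(40.0)), (-10, np.float64(46.4)), (-4, np.float64(49.0)), (2, np.float64(47.6)), (8, np.float64(47.8)), (14, np.float64(48.4)), (20, np.float64(49.0)), (26, np.float64(49.2)), (32, np.float64(49.8)), (38, np.float64(49.4)), (44, np.float64(48.6)), (50, np.float64(48.6)), (56, np.float64(48.8)), (62, np.float64(47.4)), (68, np.float64(45.6)), (74, np.float64(42.8)), (80, np.float64(42.4)), (86, np.float64(42.2)), (92, np.float64(42.2)), (98, np.float64(42.2)), (104, np.float64(43.0)), (110, np.float64(42.4)), (116, np.float64(42.4)), (122, np.float64(42.2)), (128, np.float64(42.0))]
```

The flange fit is blurred by shadow, but the offset between lid and TCP is at most about 1–2 mm. I'll line up over the collar centre and lower gently while watching the force.

Call:
step_arm:
  targets: "-1 0.005 0 -0.03 0 0 0;-1 0.005 0 -0.05 0 0 0;-1 0.005 0 -0.05 0 0 0;-1 0.005 0 -0.05 0 0 0;-1 0.005 0 -0.05 0 0 0"

```text
clock: 8.72
eef_pos: [0.56, -0.069, 0.15]
tool_rot: [0.137, 0.991, -0.0, -0.0]
ft_force: [-0.4, 0.2, -1.0]
grip_width: 0.0125
grasp_force: 59.0
```

Call:
step_arm:
  targets: "-1 0 0 -0.008 0 0 0;-1 0 0 -0.012 0 0 0;-1 0 0 -0.012 0 0 0;-1 0 0 -0.012 0 0 0"

```text
clock: 9.05
eef_pos: [0.5603, -0.0691, 0.1438]
tool_rot: [0.138, 0.99, 0.0, 0.0]
ft_force: [0.3, 1.3, -1.0]
grip_width: 0.0133
grasp_force: 59.0
```

Call:
step_arm:
  targets: "-1 0 0.001 -0.004 0 0 0;-1 0 0.001 -0.008 0 0 0;-1 0 0.001 -0.008 0 0 0;-1 0 0.001 -0.008 0 0 0"

```text
clock: 9.38
eef_pos: [0.56, -0.0688, 0.1396]
tool_rot: [0.138, 0.99, 0.0, -0.0]
ft_force: [0.9, 0.7, -1.9]
grip_width: 0.0128
grasp_force: 59.1
```

Call:
step_arm:
  targets: "-1 0 0 -0.004 0 0 0;-1 0 0 -0.008 0 0 0;-1 0 0 -0.008 0 0 0;-1 0 0 -0.008 0 0 0"

```text
clock: 9.72
eef_pos: [0.56, -0.0686, 0.1355]
tool_rot: [0.138, 0.99, 0.0, -0.0]
ft_force: [0.6, 0.7, -1.5]
grip_width: 0.0127
grasp_force: 59.1
```

Call:
step_arm:
  targets: "-1 0 0 -0.004 0 0 0;-1 0 0 -0.008 0 0 0;-1 0 0 -0.008 0 0 0"

```text
clock: 9.97
eef_pos: [0.56, -0.0687, 0.1314]
tool_rot: [0.138, 0.99, 0.0, -0.0]
ft_force: [0.4, 0.6, -1.4]
grip_width: 0.0128
grasp_force: 59.1
```

Call:
step_arm:
  targets: "-1 0 0 -0.003 0 0 0;-1 0 0 -0.006 0 0 0;-1 0 0 -0.006 0 0 0;-1 0 0 -0.006 0 0 0"

```text
clock: 10.3
eef_pos: [0.5601, -0.0688, 0.1286]
tool_rot: [0.138, 0.99, -0.0, -0.0]
ft_force: [-0.0, 1.2, -1.4]
grip_width: 0.0129
grasp_force: 59.1
```

Call:
step_arm:
  targets: "-1 0 0 -0.002 0 0 0;-1 0 0 -0.004 0 0 0;-1 0 0 -0.004 0 0 0;-1 0 0 -0.004 0 0 0"

```text
clock: 10.63
eef_pos: [0.5601, -0.0689, 0.1283]
tool_rot: [0.138, 0.99, -0.0, 0.001]
ft_force: [-2.8, 1.5, 6.8]
grip_width: 0.0125
grasp_force: 60.2
```

The flange is flush: contact came at TCP z 0.1283, as predicted. Now I'll twist clockwise in stages.

Call:
step_arm:
  targets: "-1 0 0 0 0 0 -0.1;-1 0 0 0 0 0 -0.2;-1 0 0 0 0 0 -0.3;-1 0 0 0 0 0 -0.4;-1 0 0 0 0 0 -0.5;-1 0 0 0 0 0 -0.5;-1 0 0 0 0 0 -0.5"

```text
clock: 11.22
eef_pos: [0.5616, -0.0683, 0.1283]
tool_rot: [0.327, 0.945, 0.001, 0.002]
ft_force: [1.2, 3.2, 4.9]
grip_width: 0.0127
grasp_force: 60.0
```

```bash
python3 -c "
from h import *
o=bot.get_obs();print(o['eef_pos'],o['ft_force'],o['ft_torque'],o['grasp_force'],o['tool_rot'])"
```

```text
[ 0.56158368 -0.06825645  0.1283149 ] [1.20139908 3.21696889 4.89801781] [ 0.55965702 -0.24838366 -0.05836983] 60.021268129348755 [0.3270146  0.94501724 0.00100919 0.00169005]
```

Call:
step_arm:
  targets: "-1 0 0 0 0 0 -0.1;-1 0 0 0 0 0 -0.2;-1 0 0 0 0 0 -0.3;-1 0 0 0 0 0 -0.4;-1 0 0 0 0 0 -0.5;-1 0 0 0 0 0 -0.5;-1 0 0 0 0 0 -0.5;-1 0 0 0 0 0 -0.5;-1 0 0 0 0 0 -0.5;-1 0 0 0 0 0 -0.5"

```text
clock: 12.05
eef_pos: [0.5619, -0.0687, 0.1284]
tool_rot: [0.505, 0.863, 0.001, 0.002]
ft_force: [2.7, 1.5, 6.1]
grip_width: 0.0129
grasp_force: 60.0
```

Call:
step_arm:
  targets: "-1 0 0 0 0 0 0;-1 0 0 0 0 0 0;-1 0 0 0 0 0 0;-1 0 0 0 0 0 0"

```text
clock: 12.38
eef_pos: [0.5619, -0.0687, 0.1283]
tool_rot: [0.505, 0.863, 0.001, 0.002]
ft_force: [2.8, 2.5, 5.1]
grip_width: 0.0128
grasp_force: 60.0
```

Run:
```python
from h import *
o=bot.get_obs();p=o["eef_pos"];q=o["tool_rot"];print(p,np.degrees(2*np.arctan2(q[1],q[0]))-90,o["ft_force"],o["ft_torque"])
I=bot.camera("scene")[:,:,::-1].copy();C=(.560,-.068);D=(.590,.0427)
r=[]
for c,z,h in((C,.123,.06),(C,.108,.06),(D,.072,.045)):
    m=np.clip(cv2.resize(ortho(I,"scene",c,z,h,4),(266,266),interpolation=cv2.INTER_AREA)*(1.8 if z==.123 else 1),0,255).astype(np.uint8)
    m[133,::6]=(0,0,255);m[::6,133]=(0,0,255)
    if z==.123:cv2.circle(m,(133,133),95,(0,200,0),1)
    r.append(m)
cv2.imwrite("pics/o4.png",np.hstack(r))
```

```text
[ 0.5618935  -0.06868862  0.12832965] 29.358766609216744 [2.7542752  2.45743769 5.06785781] [ 0.32624938 -0.44000713  0.06684438]
```

View pics/o4.png

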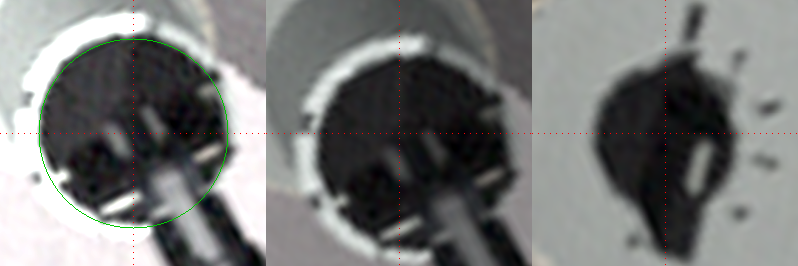

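The picture shows the flange filling the predicted circle. The lug dots at (62,178) and (208,92) give a heading of 59.5°, about 44° past entry. The dial nose is still on the zero mark, so I'm handing in.

```bash
python3 -c "
from workcell import bot
print(bot.job_done())"
```

```text
the job is handed in; nothing more can be done
None
```

I handed the job in with the dial on zero and the lid flush, twisted about 44° clockwise to the pulse mark and still gripped (60 N); the hand-in returned no verdict, and the bystanders were never approached.

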